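# Reset and restart the tripped fume extractor

## Robot

A 6-joint arm with a two-finger parallel gripper is mounted at the origin on the work surface. World frame = base frame: x ahead of the robot, y to its left, z up, the work surface at z = 0. Lengths are in mm, angles in degrees, forces in N, time in s.
With the tool pointing down it reaches from about 350 to 850 mm from the base axis. Payload 8.1 kg.
Tool frame: the origin (TCP) lies at the very end of the fingers, on their centre line; the grasp point (between the pads) lies 19 mm behind it; z points along the fingers, y is the line along which they close (so a half turn about z gives the same grasp; the last joint's range is limited). The gripper opens to 85 mm and grips with 20 to 120 N. Pads are 22 mm wide; open, the fingers measure 114 mm over their backs; the gripper's body (76 mm by 85 mm) begins 54 mm behind the grasp point. The pads swing forward as they close: fully open they stand 13 mm farther back than shut.
Start: joints at [-78.747, 7.471, 85.268, -0, 87.261, -4.893], TCP at [166.871, -576.333, 231.292] pointing down, gripper open.
Joint ranges: [-169.43, 169.43], [-51.17, 129.36], [1.28, 143.12], [-76.62, 256.62], [0, 156.53], [-152.29, 152.29]. Speed limits (degrees/s): [136.94, 136.94, 159.86, 180, 180, 180].

## Interface

Orientations are given as [roll, pitch, yaw] about the fixed x, y, z axes, in that order (R = Rz(yaw) Ry(pitch) Rx(roll)).
In Python, from bench import * gives the robot as it stands.
- The arm moves only by the tool play_rows, never from a script. Its argument "increments" is a list of rows, each a list of 3 entries, a list of its own where there are three numbers: the gripper's target within -1 to 1 (fully open at 1, half-way at 0, shut at -1), then the shift along the tool's x, y, z in mm, then the turn about the tool's z in rad. A call has 1 to 12 rows; each row shifts and turns the commanded pose from where the row before left it, along the tool's axes as they then stand; what a row does not reach is not made up. A row lasts 1/12 s, in which the tool goes at most 41.7 mm and 7.16 degrees, less where a joint would pass 70% of its speed; a pose out of reach is approached as far as the arm can. A call is refused whole if a number of a shift passes 41.7 or a number of a turn 0.125, either way. A call with a gripper value outside its range is refused whole. The fingers move at their own pace and stop on an object; "force" is the grip in N (left out, the last holds). Time passes only in rows, so rows that do not move let the fingers close. It gives the time, the measured TCP pose, the force, the opening and the grip force at its end, in the units of the state.
- sense(): the state, without advancing time (a new reading comes with each control period).
- snapshot(name): name is "scene" or "top"; returns a dict with "color" (480x640x3 uint8, red, green, blue), "intrinsics" (3x3 intrinsics, pixels), "k1" (the pictures are not rectified: a ray, as slopes to the right and down, at radius r is drawn at 1 + k1 r^2 times it, then the intrinsics apply), "world_from_camera" (4x4, takes a point from camera to world coordinates). Camera axes: x right, y down, z forward; pixel columns grow to the right and rows downward; lengths in mm; the calibration is good to about 2 mm. A picture is of the moment at which its call begins. There is no depth.
- hand_in(): hands the job in; it is judged then, once.
Trained networks look in a picture, given as the dict that the camera call returned (one of the last four; its "shot" number tells which), for a name from the list of things; names that differ only in an ending like _2 or _b are one class to them, and where a whole thing is asked for, a point or a joint stands for the part that bears it (a point fixed in the world has none). Each returns a list of dicts, best first, with "p" (0 to 1); they miss things now and then, are a little off and sometimes report something else, mostly with a low value. They report only what shows in the picture. A call takes as long as a camera call. They do not tell look-alikes from the thing itself.
- find_in(query, picture): "xyz" ([x, y, z] in mm, in the coordinates of the camera as it stood for that picture, good to about 4 mm: the middle of the surface that is visible of it).
- regions_of(query, picture): "mask" (480x640 bool, what is visible of it).
- pinpoint(query, picture): "xyz" ([x, y, z] in mm, in the coordinates of the camera as it stood for that picture, good to about 4 mm: a listed point, or the origin of a listed thing).
The state is a dict: "time": time; "joint_pos": joint angles; "qd": joint speeds; "joint_efforts": joint torques, N m; "tool_pos": TCP position; "tcp_rot": TCP orientation; "ft_force": force on the tool from outside, world axes, zero at the start; "wrist_torque": the same for the moment, N m; "finger_gap": finger opening in mm; "grip_force": force on a finger pad.
Only numpy, scipy, OpenCV 4.12 (cv2) and the standard library are available. Lean on these libraries where they do the work, as an engineer would, in place of code of your own. Each camera call takes 0.05 s, during which the arm holds its last target. There are 200 camera calls.

## Task

The welding bench's fume extractor has tripped. With the fingertips, push the shutter of the grey reset station fully open by its orange tab, reach down into the well and press the sunken yellow reset key fully home, then press the green start button fully in and let go. Never press the red stop button, leave the shutter open, and leave the jar, the tube and the wrench where they are; nothing is to be picked up.

Things in the scene. Friction and masses are not known exactly. Their poses are not given: they have to be found in the camera images.
- station: Grey steel enclosure fixed to the bench, 130 (x) x 200 (y) x 70 mm tall; origin at the centre of its underside, z up; turned up to 0.5 rad about the vertical. In its top at (0, -45) mm a round vertical well, 47 mm wide, 45 mm deep, framed in yellow, at first under the shutter. Two rails along y at x = +-37 mm stand 5 mm above the top. Two small lamps near its +y end do nothing.
- well_mouth (a point): Centre of the well's mouth, level with the station's top (70 mm above the bench); axes as the station's.
- shutter (a joint): Slide of the shutter in m along the station's +y: 0 = centred over the well (shut), 0.070 = stop, fully open. Starts between 0 and 0.015. Stays where it is left; friction about 1.5 N, so a push on the tab's -y face moves it.
- tab_top (a point): Centre of the top of the shutter's orange tab. The shutter is a dark steel plate 66 (x) x 64 (y) x 4 mm whose upper face lies 75 mm above the bench; the tab stands on its centre, 40 (x) x 8 (y) mm and 20 mm tall, its top 95 mm above the bench. Moves with the shutter; axes as the station's.
- reset_key (a joint): Travel of the yellow reset key in m: 0 = up, 0.008 = fully home. Sprung: 1.5 N starts it, 5 N holds it fully home; springs back when released.
- key_top (a point): Centre of the top face of the yellow reset key, a vertical round button 28 mm in diameter on the axis of the well. When up, it lies 26 mm below the station's top (44 mm above the bench); fully home it is 8 mm lower. It moves with the key.
- start_button (a joint): Travel of the green start button in m: 0 = out, 0.006 = fully in, downward. Sprung: 1.5 N starts it, 5 N holds it fully in; springs back.
- start_button_top (a point): Centre of the top of the green start button, 28 mm in diameter, standing 10 mm above its black collar (44 mm diameter), on top of a dark grey plastic box 80 x 80 x 50 mm fixed to the bench. 68 mm above the bench when out. The start and stop boxes may stand in either of two places.
- stop_button (a joint): Travel of the red stop button in m: 0 = out, 0.006 = fully in. Not to be pressed.
- stop_button_top (a point): Centre of the top of the red stop button, same size as the start button, on its own identical box; 68 mm above the bench. Leave alone.
- jar: Loose amber screw-top jar with black lid, 60 mm in diameter, 75 mm tall, standing; origin at the centre of its underside. Leave alone.
- tube: Loose offcut of dark steel tube standing on end, 42 mm outside diameter, 85 mm tall; origin at the centre of its underside. Leave alone.
- wrench: Loose steel wrench 180 mm long lying on the bench along its x; origin at the centre of its underside. Leave alone.
Mind the look-alikes: they are no part of the job. Leave any pink look-alike of the part that bears stop_button alone. Leave any purple look-alike of the part that bears start_button alone.

How it is judged (in metres and radians):
On the way, in this order (a step that is already met when the one before it is completed fails the run):
1. the shutter is pushed open (at least 60 of its 70 mm), key and start button still up (value of joint shutter above 0.06 m and value of joint each of reset_key, start_button below 0.002 m), for 0.1 s.
2. the yellow reset key is pressed home (at least 6 of 8 mm) by the fingers, shutter open (value of joint reset_key above 0.006 m and value of joint shutter above 0.055 m and contact force between the fingers and reset_key above 0.5 N), for 0.2 s.
3. the green start button is pressed in (at least 4.5 of 6 mm) by the fingers, with the reset key back up (value of joint start_button above 0.0045 m and value of joint reset_key below 0.002 m and contact force between the fingers and start_button above 0.5 N), for 0.1 s.
At the end, for the whole second after the job is handed in: The shutter stands open by at least 55 mm; reset key, start and stop buttons are all back up (within 2 mm); jar, tube and wrench are within 20 mm of where they were (value of joint shutter above 0.055 m and value of joint each of reset_key, start_button, stop_button below 0.002 m and distance of each of jar, tube, wrench from where it was at the start of the episode below 0.02 m); the robot touches nothing.
It fails at once if the red stop button is pressed (2 mm or more) (value of joint stop_button above 0.002 m).
It fails at once if the start button is pressed (3 mm or more) while the shutter still covers the well (value of joint start_button above 0.003 m and value of joint shutter below 0.05 m).
It fails at once if the jar, tube or wrench is moved more than 20 mm, or lifted more than 8 mm (distance of any of jar, tube, wrench from where it was at the start of the episode above 0.02 m or height (world z) of any of jar, tube, wrench above 0.008 m).
It fails at once if the jar or tube is tipped (angle between any of jar, tube's own z axis and vertical above 0.3 rad).
It also fails if it takes over 45 s, if anything falls off the work surface, if the arm or the gripper's body presses on something with over 40 N, if the wrist force passes 120 N, or if a joint passes its speed limit or range.

## Working session

There is one attempt and no reset: what is moved stays moved. The work goes in short steps, Python scripts to look and compute and a tool call to move; the robot and the scene stay as the last step left them, time stands still between calls to the robot, and variables do not carry over. Pictures are saved under pics/ and viewed, at most 10 in all, crops included, and the job is handed in when it is done.

Besides the shell and the picture viewer there is one more tool, called as a command line: name --argument value ..., lists and objects as JSON in quotes. play_rows: Moves the arm, as the interface text tells. Its arguments: {"type":"object","properties":{"increments":{"type":"array","items":{"type":"array"}},"force":{"type":"number"}},"required":["increments"]}

```bash
mkdir -p pics
cat > h.py <<'E'
from bench import *
import numpy as np, cv2
def w(pic,p): 
    return (np.array(pic["world_from_camera"])@np.r_[p,1])[:3]
def at_z(pic,u,v,z):
    K=np.array(pic["intrinsics"]);d=np.array([pic["k1"],0,0,0,0.])
    # slopes -> radial model 1+k1 r^2
    s=cv2.undistortPoints(np.array([[[u,v]]],float),K,d)[0,0]
    T=np.array(pic["world_from_camera"]);r=T[:3,:3]@np.r_[s,1];o=T[:3,3]
    return o+r*(z-o[2])/r[2]
def px(pic,P):
    T=np.linalg.inv(np.array(pic["world_from_camera"]));c=T[:3,:3]@np.array(P,float)+T[:3,3]
    s=c[:2]/c[2];s=s*(1+pic["k1"]*(s@s));K=np.array(pic["intrinsics"]);return (K@np.r_[s,1])[:2]
E
python3 - <<'E'
from h import *
s=sense();print(s)
for n in("top","scene"):
    p=snapshot(n);cv2.imwrite(f"pics/{n}0.png",p["color"][:,:,::-1])
    print(n,np.round(p["world_from_camera"],2).tolist(),p["k1"])
    for q in("station","well_mouth","tab_top","key_top","start_button_top","stop_button_top","jar","tube","wrench"):
        for d in pinpoint(q,p)[:3]:
            P=w(p,d["xyz"]);print(q,round(d["p"],2),P.round(),px(p,P).round())
E
```

```text
{'time': 0.0, 'joint_pos': array([-7.87496664e+01,  7.51701222e+00,  8.53284746e+01,  8.81876849e-04,
        8.72615768e+01, -4.89336025e+00]), 'qd': array([-0.00978978,  0.03633374, -0.05977625, -0.06503561,  0.10606838,
       -0.0610195 ]), 'joint_efforts': array([-1.24955426e-03, -5.69405651e+01, -5.00551879e+01, -2.03020036e-04,
        1.53276353e-02, -2.66347183e-05]), 'tool_pos': array([ 166.74546473, -575.79694376,  230.23229371]), 'tcp_rot': array([-1.79893402e+02, -1.00102542e-02,  1.61436416e+01]), 'ft_force': array([0.6309275 , 0.53833128, 0.69651815]), 'wrist_torque': array([ 0.00139728,  0.01570042, -0.00636588]), 'grip_force': 0.0, 'finger_gap': 85.4833401809431}
top [[0.03, -0.99, 0.11, 395.56], [-1.0, -0.03, -0.03, 42.51], [0.03, -0.11, -0.99, 1364.57], [0.0, 0.0, 0.0, 1.0]] 0.020309527765805524
station 0.8 [522. 138.  -3.] [267. 249.]
well_mouth 0.45 [513. 388.   2.] [169. 249.]
start_button_top 0.53 [ 299. -155.   71.] [384. 342.]
start_button_top 0.39 [ 448. -165.   74.] [389. 280.]
stop_button_top 0.53 [ 707. -205.   71.] [407. 176.]
stop_button_top 0.5 [ 569. -149.   67.] [383. 231.]
jar 0.96 [769. -32.   2.] [336. 157.]
tube 0.92 [ 548. -360.    1.] [461. 245.]
wrench 0.57 [511. 389.   1.] [168. 250.]
scene [[-0.29, 0.66, -0.69, 1322.49], [0.96, 0.2, -0.21, 253.08], [-0.0, -0.72, -0.69, 846.09], [0.0, 0.0, 0.0, 1.0]] -0.04647856000021636
station 0.56 [521. 138.  -2.] [385. 263.]
well_mouth 0.87 [535.  96.  67.] [367. 242.]
tab_top 0.65 [531. 106.  98.] [373. 230.]
start_button_top 0.62 [ 451. -171.   69.] [264. 193.]
start_button_top 0.61 [ 301. -150.   74.] [294. 157.]
stop_button_top 0.66 [ 570. -142.   67.] [255. 230.]
stop_button_top 0.6 [ 713. -209.   72.] [197. 268.]
jar 0.74 [773. -30.  -3.] [272. 336.]
tube 0.7 [ 544. -361.   -0.] [178. 225.]
wrench 0.66 [515. 390.   3.] [503. 285.]
```

View pics/top0.png

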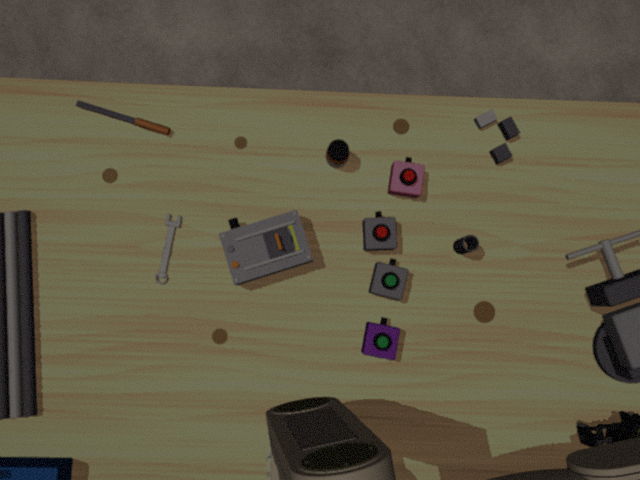

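View pics/scene0.png

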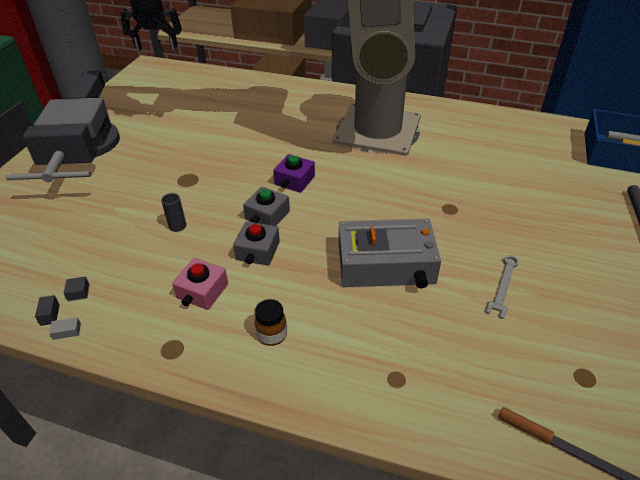

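Candidates for start: green on grey box, top px (391,281), versus purple look-alike (382,342). The stop buttons are red on grey at (382,232), beside the start, and pink at (408,176). I choose (391,281). The station is at (267,249), with its lamps and +y end to the left. One close crop will check this.

Run:
```python
from h import *
p=snapshot("top");c=p["color"][:,:,::-1]
a=cv2.resize(c[200:310,210:420],None,fx=3.8,fy=3.8,interpolation=cv2.INTER_CUBIC)
cv2.imwrite("pics/crop1.png",np.clip(a*1.5,0,255).astype(np.uint8))
q=snapshot("scene")
for n,pp in(("top",p),("scene",q)):
    hsv=cv2.cvtColor(pp["color"],cv2.COLOR_RGB2HSV)
    box=dict(top=(220,310,205,290),scene=(335,445,215,290))[n]
    for col,lo,hi in(("orange",(5,150,80),(17,255,255)),("yellow",(22,120,60),(35,255,255))):
        m=cv2.inRange(hsv,lo,hi);z=np.zeros_like(m);z[box[2]:box[3],box[0]:box[1]]=m[box[2]:box[3],box[0]:box[1]]
        k,l,st,ce=cv2.connectedComponentsWithStats(z)
        for i in range(1,k):
            if st[i,4]>6: print(n,col,st[i],ce[i].round(1),[at_z(pp,*ce[i],h).round() for h in(70,85,95)])
    ms=regions_of("station",pp)
    if ms:
        m=ms[0]["mask"].astype(np.uint8);print(n,ms[0]["p"],m.sum(),cv2.minAreaRect(cv2.findNonZero(m)))
    g=cv2.inRange(hsv,(45,120,40),(85,255,255));k,l,st,ce=cv2.connectedComponentsWithStats(g)
    for i in range(1,k):
        if st[i,4]>30: print("green",st[i],at_z(pp,*ce[i],66).round())
```

```text
top orange [275 234   7  16  52] [277.9 241.2] [array([535., 108.,  70.]), array([533., 108.,  85.]), array([532., 107.,  95.])]
top orange [232 262   7   6  29] [234.8 264.4] [array([475., 210.,  70.]), array([474., 208.,  85.]), array([474., 207.,  95.])]
top yellow [288 226  11  24  66] [293.6 237.4] [array([546.,  70.,  70.]), array([544.,  70.,  85.]), array([543.,  70.,  95.])]
top 0.77 4652 ((264.3486328125, 242.99542236328125), (65.3237533569336, 83.80980682373047), 73.3007583618164)
green [385 275  12  12 105] [ 449. -169.   66.]
green [377 336  12  12 115] [ 301. -152.   66.]
scene orange [371 226   5  19  69] [373.  235.4] [array([517., 105.,  70.]), array([532., 108.,  85.]), array([543., 110.,  95.])]
scene orange [422 229   8   6  42] [425.6 231.4] [array([472., 210.,  70.]), array([488., 211.,  85.]), array([499., 211.,  95.])]
scene yellow [351 231   8  21  68] [353.4 240.6] [array([544.,  69.,  70.]), array([559.,  73.,  85.]), array([569.,  75.,  95.])]
scene 0.86 6463 ((389.0207214355469, 253.3389892578125), (69.0283432006836, 101.64801788330078), 88.58557891845703)
green [  0  36  14  13 103] [  -98. -1408.    66.]
green [288 156  12   9  76] [ 301. -152.   66.]
green [259 189  13  11  91] [ 449. -169.   66.]
```

View pics/crop1.png

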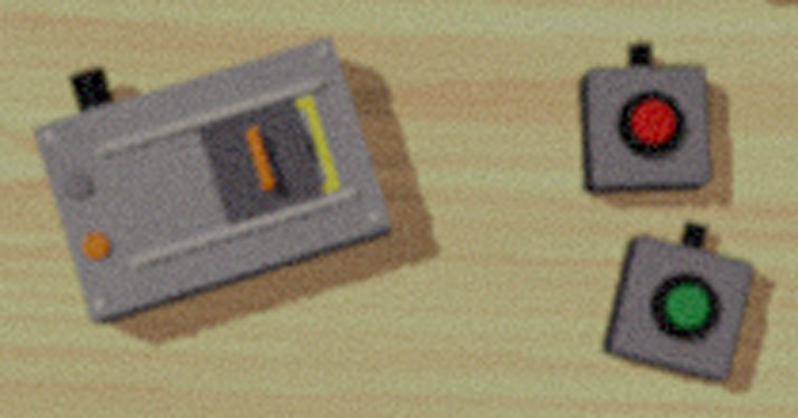

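Run:
```python
from h import *
p=snapshot("top")
c=[at_z(p,210+u/3.8,200+v/3.8,70)[:2] for u,v in((38,128),(328,40),(388,230),(98,320))]
A,B,C,D=c;o=sum(c)/4;y=(A+D-B-C)/2;x=(A+B-C-D)/2
yaw=np.arctan2(-y[0],y[1]);print(o,np.linalg.norm(y),np.linalg.norm(x),np.degrees(yaw),np.degrees(np.arctan2(x[1],x[0])))
Y=np.array([-np.sin(yaw),np.cos(yaw)]);print("well",o-45*Y,"tab s",(np.array([532,107])-o+45*Y)@Y,(np.array([532,107])-o)@np.array([Y[1],-Y[0]]))
for q in("jar","tube","stop_button_top"):print(q,[w(p,d["xyz"]).round() for d in pinpoint(q,p)])
```

```text
[519.81780457 136.28236232] 193.29671535657965 128.93789721875888 19.05584532465508 19.54050059468851
well [534.50983577  93.74832631] tab s 13.344927807630727 1.954234631501008
jar [array([770., -35.,   1.])]
tube [array([ 549., -362.,    3.])]
stop_button_top [array([ 708., -207.,   72.]), array([ 569., -147.,   66.])]
```

play_rows --increments '[[-1,[28.4,-24.4,0],0],[-1,[28.4,-24.4,0],0],[-1,[28.4,-24.4,0],0],[-1,[28.4,-24.4,0],0],[-1,[28.4,-24.4,0],0],[-1,[28.4,-24.4,0],0],[-1,[28.4,-24.4,0],0],[-1,[28.4,-24.4,0],0],[-1,[28.4,-24.4,0],0],[-1,[28.4,-24.4,0],0]]' --force 40

```text
time: 2.23
tool_pos: [372.5, -261.4, 231.6]
tcp_rot: [180.0, -0.0, 16.1]
ft_force: [0.6, -0.0, 0.0]
finger_gap: 0.2
grip_force: 0.0
```

play_rows --increments '[[-1,[0,0,0],-0.054],[-1,[27,-25.9,0],0],[-1,[27,-25.9,0],0],[-1,[27,-25.9,0],0],[-1,[27,-25.9,0],0],[-1,[27,-25.9,0],0],[-1,[27,-25.9,0],0],[-1,[27,-25.9,0],0],[-1,[27,-25.9,0],0],[-1,[27,-25.9,0],0],[-1,[27,-25.9,0],0],[-1,[0,0,0],0]]'

```text
time: 3.23
tool_pos: [542.9, 76.1, 230.9]
tcp_rot: [-179.9, -0.1, 19.5]
ft_force: [0.6, -0.0, -0.2]
finger_gap: 0.2
grip_force: 0.0
```

play_rows --increments '[[-1,[0,0,30],0],[-1,[0,0,30],0],[-1,[0,0,25],0],[-1,[0,0,20],0],[-1,[0,0,0],0],[-1,[0,0,0],0]]'

```text
time: 3.73
tool_pos: [540.3, 70.3, 125.4]
tcp_rot: [-180.0, 0.2, 19.2]
ft_force: [0.9, -0.2, 1.0]
finger_gap: 0.2
grip_force: 0.0
```

Run:
```python
from h import *
print(sense()["tool_pos"])
p=snapshot("scene");c=p["color"][160:310,300:480,::-1]
cv2.imwrite("pics/crop2.png",np.clip(cv2.resize(c,None,fx=4,fy=4,interpolation=cv2.INTER_CUBIC)*1.5,0,255).astype(np.uint8))
```

```text
[540.33580064  70.31445332 125.4397876 ]
```

View pics/crop2.png

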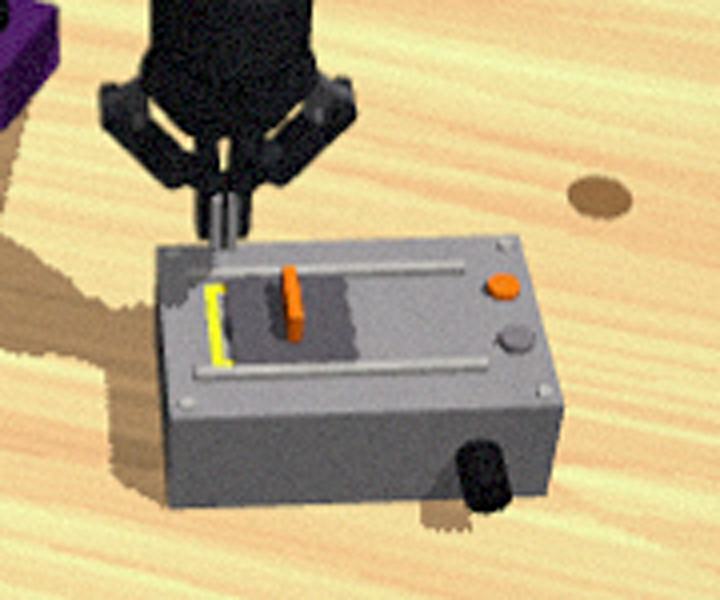

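play_rows --increments '[[-1,[0,0,0],-0.125],[-1,[0,0,0],-0.125],[-1,[0,0,0],-0.125],[-1,[0,0,0],-0.125],[-1,[0,0,0],-0.125],[-1,[0,0,0],-0.125],[-1,[0,0,0],-0.125],[-1,[0,0,0],-0.125],[-1,[0,0,0],-0.125],[-1,[0,0,0],-0.125],[-1,[0,0,0],-0.125],[-1,[0,0,0],-0.125]]'

```text
time: 4.78
tool_pos: [543.2, 70.5, 129.3]
tcp_rot: [179.8, 0.1, 105.5]
ft_force: [-0.5, -0.2, 0.8]
finger_gap: -0.0
grip_force: 0.0
```

play_rows --increments '[[-1,[0,3,0],-0.071],[-1,[0,0,20],0],[-1,[0,0,15],0],[-1,[0,0,8],0],[-1,[0,0,0],0],[-1,[0,0,0],0]]'

```text
time: 5.28
tool_pos: [544.9, 71.3, 84.5]
tcp_rot: [179.9, 0.0, 109.2]
ft_force: [1.0, -0.3, 0.1]
finger_gap: 0.0
grip_force: 0.0
```

play_rows --increments '[[-1,[8,0,0],0],[-1,[8,0,0],0],[-1,[8,0,0],0],[-1,[8,0,0],0],[-1,[8,0,0],0],[-1,[8,0,0],0],[-1,[8,0,0],0],[-1,[8,0,0],0],[-1,[7,0,0],0],[-1,[4,0,0],0],[-1,[0,0,0],0]]'

```text
time: 6.2
tool_pos: [518.9, 143.1, 83.1]
tcp_rot: [-180.0, -0.0, 109.3]
ft_force: [0.7, -0.0, -0.4]
finger_gap: -0.2
grip_force: 0.0
```

play_rows --increments '[[-1,[2,0,0],0],[-1,[2,0,0],0],[-1,[0,0,0],0]]'

```text
time: 6.45
tool_pos: [517.9, 145.9, 83.0]
tcp_rot: [-180.0, -0.0, 109.2]
ft_force: [-0.1, -0.2, 0.0]
finger_gap: 0.2
grip_force: 0.0
```

play_rows --increments '[[-1,[2,0,0],0],[-1,[2,0,0],0],[-1,[1,0,0],0]]'

```text
time: 6.7
tool_pos: [517.3, 147.9, 83.1]
tcp_rot: [-180.0, 0.3, 109.2]
ft_force: [5.3, -17.4, -1.8]
finger_gap: -0.1
grip_force: 9.2
```

Run:
```python
from h import *
s=sense();print(s["tool_pos"],s["ft_force"])
p=snapshot("scene");c=p["color"][160:310,300:480,::-1]
cv2.imwrite("pics/crop3.png",np.clip(cv2.resize(c,None,fx=4,fy=4,interpolation=cv2.INTER_CUBIC)*1.5,0,255).astype(np.uint8))
```

```text
[517.28912455 147.89868721  83.14459879] [  5.3094627  -17.43734443  -1.76360574]
```

View pics/crop3.png

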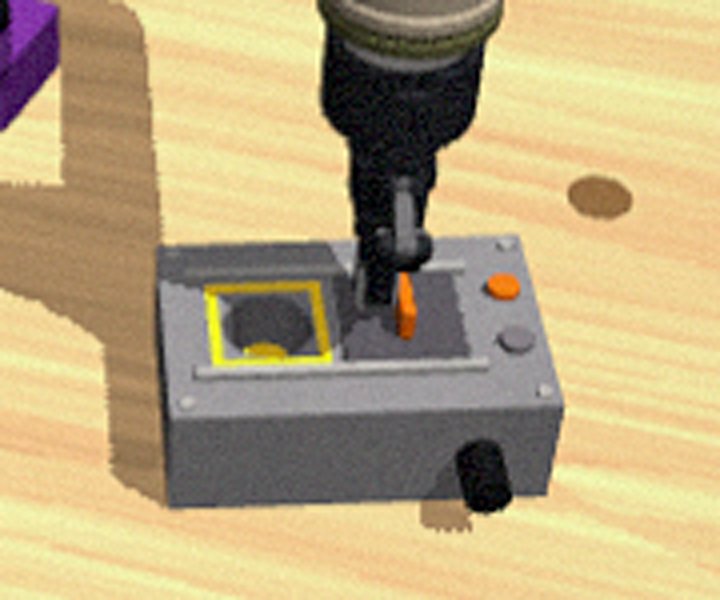

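The shutter is at its stop (18 N reaction) and the well is fully exposed, with frame corners at crop px (205,285) to (333,363). Next I back off, rise and measure the well centre.

play_rows --increments '[[-1,[-5,0,0],0],[-1,[-5,0,0],0],[-1,[0,0,-20],0],[-1,[0,0,-22],0],[-1,[0,0,0],0]]'

```text
time: 7.17
tool_pos: [522.5, 141.7, 129.9]
tcp_rot: [179.6, 0.0, 109.2]
ft_force: [-0.3, 0.1, 0.8]
finger_gap: 0.2
grip_force: 0.0
```

Run:
```python
from h import *
print(sense()["tool_pos"],sense()["ft_force"])
p=snapshot("scene")
c=[at_z(p,300+u/4,160+v/4,70)[:2] for u,v in((206,285),(324,281),(332,363),(215,367))]
print("frame",np.mean(c,0),[np.linalg.norm(c[i]-c[i-1]).round() for i in range(4)])
t=snapshot("top")
for pp in(p,t):
    for q in("well_mouth","key_top","tab_top"):
        print(q,[(round(d["p"],2),w(pp,d["xyz"]).round(1)) for d in pinpoint(q,pp)[:2]])
    hsv=cv2.cvtColor(pp["color"],cv2.COLOR_RGB2HSV);m=cv2.inRange(hsv,(22,110,45),(35,255,255))
    z=np.zeros_like(m);u,v=px(pp,(534,94,70)).astype(int);z[v-18:v+18,u-22:u+22]=m[v-18:v+18,u-22:u+22]
    k,l,st,ce=cv2.connectedComponentsWithStats(z)
    for i in range(1,k):
        if st[i,4]>15:
            pts=cv2.findNonZero((l==i).astype(np.uint8));r=cv2.minAreaRect(pts);print(st[i],at_z(pp,*r[0],70).round(1),r)
```

```text
[522.54313238 141.67871893 129.8897083 ] [-0.25575647  0.11756965  0.79206151]
frame [536.2279088   97.15976148] [np.float64(62.0), np.float64(63.0), np.float64(62.0), np.float64(60.0)]
well_mouth [(0.64, array([536.1,  96. ,  64.3]))]
key_top [(0.47, array([537.3,  97.4,  46.8]))]
tab_top [(0.97, array([512. , 158. ,  97.3]))]
[351 230  32  22 257] [535.1  95.1  70. ] ((366.48870849609375, 240.2296142578125), (20.815271377563477, 30.51519012451172), 87.61405944824219)
well_mouth []
key_top [(0.42, array([523.5, 141.7,  -3.2]))]
tab_top [(0.67, array([512.4, 161.7,  93. ]))]
[287 225  12  27  94] [544.4  73.1  70. ] ((292.5473937988281, 237.8634033203125), (26.169628143310547, 8.450159072875977), 82.56858825683594)
[272 247   5  10  22] [510.  115.9  70. ] ((274.45001220703125, 251.34999084472656), (9.803058624267578, 2.5298221111297607), 71.56504821777344)
```

play_rows --increments '[[-1,[-14,-1,0],0],[-1,[-14,-1,0],0],[-1,[-14,-1,0],0],[-1,[-5.6,0,0],0],[-1,[0,0,0],0],[-1,[0,0,0],0],[-1,[0,0,0],0]]'

```text
time: 8.15
tool_pos: [532.5, 95.8, 125.1]
tcp_rot: [-180.0, -0.0, 109.3]
ft_force: [-0.2, 0.2, -0.4]
finger_gap: 0.0
grip_force: 0.0
```

Run:
```python
from h import *
P=[]
for i in range(4): p=snapshot("scene");P.append(sense()["tool_pos"])
print(np.round(P,1))
c=p["color"][160:310,300:480,::-1]
cv2.imwrite("pics/crop4.png",np.clip(cv2.resize(c,None,fx=4,fy=4,interpolation=cv2.INTER_CUBIC)*1.8,0,255).astype(np.uint8))
```

```text
[[532.5  95.9 125.1]
 [532.6  95.9 125.2]
 [532.6  95.9 125.2]
 [532.6  95.8 125.3]]
```

View pics/crop4.png

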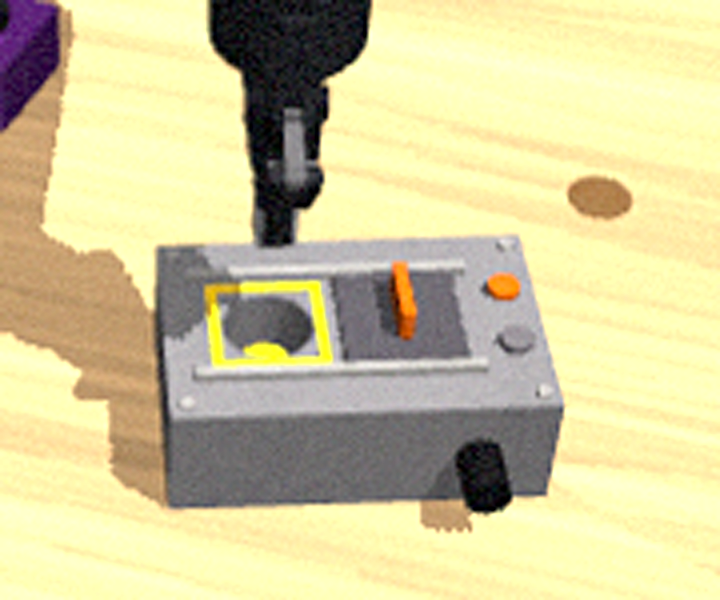

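play_rows --increments '[[-1,[-0.8,2.4,10],0],[-1,[0,0,16],0],[-1,[0,0,14],0],[-1,[0,0,12],0],[-1,[0,0,8],0],[-1,[0,0,6],0],[-1,[0,0,6],0],[-1,[0,0,4],0],[-1,[0,0,0],0],[-1,[0,0,0],0]]'

```text
time: 9.18
tool_pos: [535.5, 95.3, 49.5]
tcp_rot: [180.0, 0.0, 109.3]
ft_force: [-0.4, 0.2, -0.2]
finger_gap: -0.0
grip_force: 0.0
```

No side contact. Pressing the key next.

play_rows --increments '[[-1,[0,0,4],0],[-1,[0,0,4],0],[-1,[0,0,3],0],[-1,[0,0,2],0],[-1,[0,0,0],0]]'

```text
time: 9.6
tool_pos: [536.1, 95.3, 36.6]
tcp_rot: [179.9, 0.0, 109.3]
ft_force: [2.5, -0.3, 5.0]
finger_gap: -0.3
grip_force: 2.3
```

play_rows --increments '[[-1,[0,0,1.5],0],[-1,[0,0,1],0],[-1,[0,0,0],0],[-1,[0,0,0],0],[-1,[0,0,0],0],[-1,[0,0,0],0]]'

```text
time: 10.1
tool_pos: [536.2, 95.4, 35.9]
tcp_rot: [179.9, 0.0, 109.3]
ft_force: [-5.5, -1.2, 16.4]
finger_gap: 0.3
grip_force: 8.5
```

play_rows --increments '[[-1,[0,0,-10],0],[-1,[0,0,-20],0],[-1,[0,0,-20],0],[-1,[0,0,-25],0],[-1,[0,0,-25],0],[-1,[0,0,0],0],[-1,[0,0,0],0]]'

```text
time: 10.68
tool_pos: [536.2, 95.4, 135.5]
tcp_rot: [179.8, 0.0, 109.3]
ft_force: [-0.5, 0.2, -0.1]
finger_gap: 0.3
grip_force: 0.0
```

play_rows --increments '[[-1,[-22,-17,0],0],[-1,[-22,-17,0],0],[-1,[-22,-17,0],0],[-1,[-22,-17,0],0],[-1,[-22,-17,0],0],[-1,[-22,-17,0],0],[-1,[-22,-17,0],0],[-1,[-22,-17,0],0],[-1,[-22,-17,0],0],[-1,[-22,-17,0],0],[-1,[0,0,0],0],[-1,[0,0,0],0]]'

```text
time: 11.68
tool_pos: [445.8, -169.0, 132.2]
tcp_rot: [-179.9, -0.1, 109.1]
ft_force: [-0.3, 1.0, 0.1]
finger_gap: 0.2
grip_force: 0.0
```

Run:
```python
from h import *
p=snapshot("scene");print(sense()["tool_pos"],sense()["ft_force"])
cv2.imwrite("pics/crop5.png",np.clip(cv2.resize(p["color"][120:300,200:440,::-1],None,fx=3.3,fy=3.3,interpolation=cv2.INTER_CUBIC)*1.6,0,255).astype(np.uint8))
print([(round(d["p"],2),w(p,d["xyz"]).round(1)) for d in pinpoint("start_button_top",p)])
print([(round(d["p"],2),w(p,d["xyz"]).round(1)) for d in pinpoint("tab_top",p)])
```

```text
[ 446.28914729 -168.14854679  132.39589271] [ 0.07662759  0.77136972 -0.69189064]
[(0.55, array([768.1, -31.7,  -1. ])), (0.51, array([ 451.8, -171.3,   71.8])), (0.43, array([ 299. , -149.6,   75.4]))]
[]
```

View pics/crop5.png

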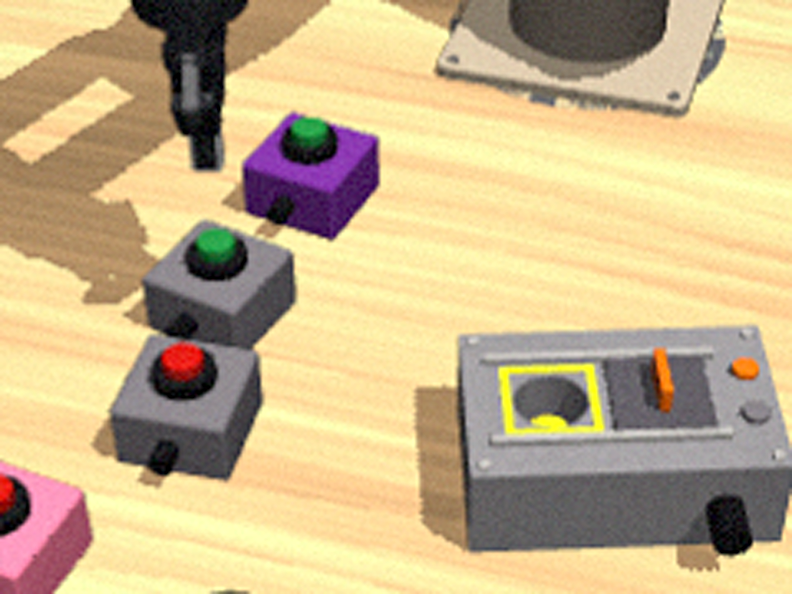

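The gripper tip (crop px 207,165) is above the green button on the grey box (215,240), and the shutter is still open. Descending.

play_rows --increments '[[-1,[-0.5,2.4,15],0],[-1,[0,0,15],0],[-1,[0,0,12],0],[-1,[0,0,10],0],[-1,[0,0,4],0],[-1,[0,0,0],0],[-1,[0,0,0],0]]'

```text
time: 12.42
tool_pos: [449.8, -167.9, 77.9]
tcp_rot: [-180.0, -0.0, 109.3]
ft_force: [-0.1, -0.3, 0.1]
finger_gap: -0.0
grip_force: 0.0
```

play_rows --increments '[[-1,[0,0,4],0],[-1,[0,0,3],0],[-1,[0,0,3],0],[-1,[0,0,0],0]]'

```text
time: 12.75
tool_pos: [450.4, -168.5, 68.0]
tcp_rot: [179.9, 0.1, 109.2]
ft_force: [0.6, -0.1, 3.4]
finger_gap: -0.1
grip_force: 1.8
```

play_rows --increments '[[-1,[0,0,3],0],[-1,[0,0,3],0],[-1,[0,0,1.5],0],[-1,[0,0,0],0],[-1,[0,0,0],0]]'

```text
time: 13.17
tool_pos: [450.9, -168.7, 65.2]
tcp_rot: [179.9, 0.1, 109.3]
ft_force: [-20.4, 9.3, 49.3]
finger_gap: 0.1
grip_force: 24.6
```

Run:
```python
from h import *
p=snapshot("scene");s=sense();print(s["tool_pos"],s["ft_force"],s["wrist_torque"])
cv2.imwrite("pics/crop6.png",np.clip(cv2.resize(p["color"][160:240,220:320,::-1],None,fx=7,fy=7,interpolation=cv2.INTER_CUBIC)*1.8,0,255).astype(np.uint8))
```

```text
[ 450.91786248 -168.67227805   65.2438731 ] [-20.62688325   9.58747335  49.05369735] [ 1.72130256  3.58719932 -0.04868238]
```

View pics/crop6.png

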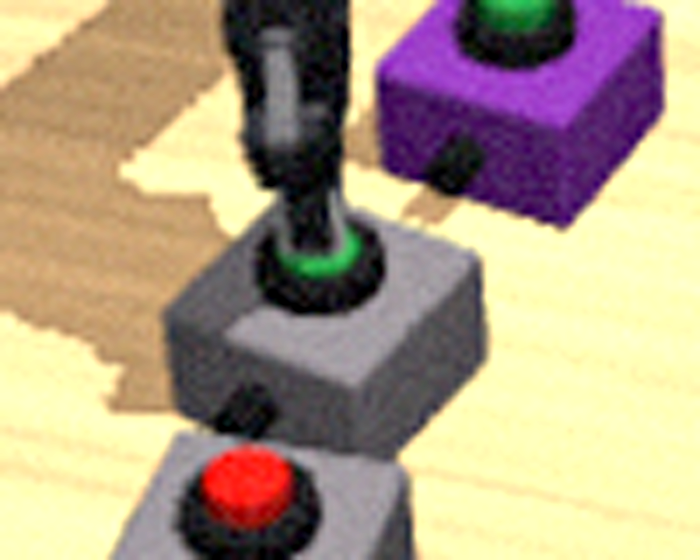

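The fingers sit squarely on the green button at (320,255), which is pressed down towards its collar. Now I let go.

play_rows --increments '[[-1,[0,0,-8],0],[-1,[0,0,-15],0],[-1,[0,0,-25],0],[-1,[0,0,-30],0],[-1,[0,0,-30],0],[-1,[0,0,0],0],[-1,[0,0,0],0],[-1,[0,0,0],0]]'

```text
time: 13.88
tool_pos: [449.4, -168.0, 167.6]
tcp_rot: [-180.0, -0.0, 109.2]
ft_force: [0.0, -0.4, -1.5]
finger_gap: -0.1
grip_force: 0.0
```

Run:
```python
from h import *
s=sense();print(s["tool_pos"],s["ft_force"]);print(hand_in())
```

```text
[ 449.40710614 -168.03251761  167.62973568] [ 0.0289701  -0.43075545 -1.50445293]
the job is handed in; nothing more can be done
None
```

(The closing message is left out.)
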